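Push a board carrier home and snap the fixture's clamp lever into lock

ROBOT

A 6-joint arm with a two-finger parallel gripper is mounted at the origin on the work surface. World frame = base frame: x ahead of the robot, y to its left, z up, the work surface at z = 0. Lengths are in m, angles in degrees, forces in N, time in s.
With the tool pointing down it reaches from about 0.3 to 0.75 m from the base axis. Payload 8.5 kg.
Tool frame: the origin (TCP) lies midway between the tips of the shut fingers; the grasp point (between the pads) lies 19 mm behind it (env.tcp_to_grasp is the z of the grasp point in the tool frame, in m); z points along the fingers, y is the line along which they close (so a half turn about z gives the same grasp; the last joint's range is limited). The gripper opens to 85 mm and grips with 20 to 120 N. Pads are 22 mm wide; open, the fingers measure 114 mm over their backs; the gripper's body (76 mm by 85 mm) begins 54 mm behind the grasp point. The pads swing forward as they close: fully open they stand 13 mm farther back than shut.
Start: joints at [-89.456, 21.807, 74.336, -0, 83.858, -12.336], TCP at [0.123, -0.536, 0.231] pointing down, gripper open.
Joint ranges: [-178.18, 178.18], [-50.72, 133.34], [12.68, 142.11], [-81.47, 261.47], [9.98, 163.14], [-165.26, 165.26]. Speed limits (degrees/s): [136.94, 136.94, 180, 180, 180, 180].

INTERFACE

Orientations are given as a 3x3 rotation matrix whose columns are the frame's x, y, z axes.
In Python, from rig import env, imaging, job, models gives the robot as it stands. The module is installed in compiled form; this text tells all that it offers.
- The arm moves only by the tool jog_arm, never from a script. Its argument "plan" is text: rows parted by semicolons, each of 7 numbers parted by spaces: the turn, a rotation vector about the tool's x, y, z in degrees, then the shift along the tool's x, y, z in cm, then the closure in counts, from 0 (fully open) to 255 (shut). In form: rx ry rz x y z claw; .... A call has 1 to 10 rows; each row shifts and turns the commanded pose from where the row before left it, along the tool's axes as they then stand; what a row does not reach is not made up. A row lasts 1/12 s, in which the tool goes at most 41.7 mm and 7.16 degrees, less where a joint would pass 70% of its speed; a pose out of reach is approached as far as the arm can. A call with a gripper value outside its range is refused whole. The fingers move at their own pace and stop on an object; "grip_force" is the grip in N (left out, the last holds). Time passes only in rows, so rows that do not move let the fingers close. It gives the time, the measured TCP pose, the force, the opening and the grip force at its end, in the units of the state.
- env.observe(): the state, without advancing time (a new reading comes with each control period).
- imaging.get_image(name): name is "side" or "top"; returns a dict with "pixels" (384x512x3 uint8, red, green, blue), "depth" (384x512 float32, m along the optical axis (not along the pixel's ray), 0 where there is no reading), "fov_y" (degrees; the focal length in pixels is half the picture's height over the tangent of half this angle, whatever the lens; pixels are square), "cx", "cy" (the principal point, pixels), "distortion" ([k1, k2, p1, p2, k3] as OpenCV has them; the pictures are not rectified), "world_from_camera" (4x4, takes a point from camera to world coordinates). Camera axes: x right, y down, z forward; pixel columns grow to the right and rows downward; lengths in m; the calibration is good to about 2 mm. A picture is of the moment at which its call begins.
- job.close_job(): hands the job in; it is judged then, once.
Trained networks look in the newest picture that a camera, given by its name, has taken for a name from the list of things; names that differ only in an ending like _2 or _b are one class to them, and where a whole thing is asked for, a point or a joint stands for the part that bears it (a point fixed in the world has none). Each returns a list of dicts, best first, with "confidence" (0 to 1); they miss things now and then, are a little off and sometimes report something else, mostly with a low value. They report only what shows in the picture. A call takes as long as a camera call. They do not tell look-alikes from the thing itself.
- models.outline_of(camera, query): "region" (384x512 bool, what is visible of it) and "bbox" ([centre column, centre row, width, height] in pixels, round what is visible of it).
- models.tip_of(camera, query): "at" ([column, row] in pixels: a listed point, or the origin of a listed thing).
The state is a dict: "time_s": time; "q": joint angles; "qvel": joint speeds; "joint_efforts": joint torques, N m; "position": TCP position; "tool_rot": TCP orientation; "ft_force": force on the tool from outside, world axes, zero at the start; "wrist_torque": the same for the moment, N m; "grip_width": finger opening in m; "gripper_force": force on a finger pad.
Only numpy, scipy, OpenCV 4.12 (cv2) and the standard library are available. Lean on these libraries where they do the work, as an engineer would, in place of code of your own. Each camera call takes 0.05 s, during which the arm holds its last target. There are 200 camera calls.

TASK

On the circuit-board test fixture, push the black board carrier by its yellow lug along its channel until it is fully home against the two steel stop pins. Then push the red clamp lever from the outside over towards the board, past its dead point, until it snaps into lock by itself. Push with the fingertips or the outside of the fingers; do not lift or tip the carrier, and leave the other loose things on the fixture and bench where they are.

Things in the scene. Friction and masses are not known exactly. Their poses are not given: they have to be found in the camera images.
- fixture: Test fixture bolted to the bench: aluminium plate 240 (x) x 250 (y) x 20 mm, origin at the centre of its underside, x along the channel towards the stop pins, y left towards the clamp, z up. Clamp at x = 35 mm on the left half: two steel cheeks, tops at z = 62 mm, 42 mm over all in x, from y = 45 to 95 mm; as its lever goes over, a brass plunger moves to -y through a gap in the left rail.
- carrier: Loose black plate 120 (x) x 100 (y) x 12 mm, 0.17 to 0.34 kg, with a green circuit board, parts up to 22 mm above the underside. Origin: centre of underside, axes as the fixture's. Lies in the channel 30 to 60 mm short of home; slides with 1 to 5 N. A notch 20 mm wide, 10 mm deep, in the middle of its left edge takes the plunger only when home; otherwise the lever cannot lock.
- push_lug (a point): Top middle of the near face of the yellow lug, flush with the carrier's near edge. The lug is 12 mm thick (x), 36 mm wide (y) and stands 30 mm above the plate, its top 42 mm above the carrier's underside. Its near face looks to fixture -x; push it towards fixture +x.
- home_point (a point): Fixed point on the channel floor where the carrier's origin lies when home (fixture x 35, y -40, z 20 mm). The channel runs along fixture x, open at -x, between black rails 102 mm apart, 12 mm wide, tops at z = 38 mm. Two steel stop pins, 12 mm thick, tops at z = 42 mm, end it: they touch the carrier's far edge, 60 mm beyond this point.
- lever (a joint): Angle of the red lever: 0 = open, leaning out to fixture +y, 40 degrees from upright; 0.70 = upright; 0.75 = dead point; 1.45 = locked, leaning in over the rail, 43 degrees from upright. Sprung both ways: resists with 0.45 N m at the start, falling evenly to nothing at the dead point. Let go before it, it springs back open; past it, it snaps into lock by itself and stays.
- lever_pivot (a point): Hinge axis of the lever, on the fixture at x = 35, y = 70, z = 45 mm; the axis runs along fixture x.
- lever_tip (a point): Free end of the lever, 88 mm from the pivot. The red grip, a round bar 18 mm thick, covers the outer 60 mm; nearer the pivot a steel rod 10 mm thick. Push its outer (+y) side towards fixture -y, for example 35 to 55 mm above the pivot. Its end is 67 mm above the pivot when open, 88 mm when upright.
- spare_pin: Bystander: loose brass spare pin standing on the fixture plate's near left corner, 18 mm wide, 36 mm tall, origin under its centre.
- heat_sink: Bystander: loose aluminium heat sink, 30 x 30 x 22 mm, standing on the fixture plate's near left corner, origin under its centre.
- cutters: Bystander: orange-handled side cutters lying on the bench, about 130 mm long, 70 mm wide, 16 mm high, origin below their joint.
- screwdriver: Bystander: screwdriver lying on the bench.
- solder_spool: Bystander: grey solder spool, 52 mm wide, 40 mm tall, standing on the bench.
- flux_bottle: Bystander: small white bottle with a blue cap, 44 mm wide, 90 mm tall, standing on the bench.
- screw_dish: Bystander: small blue dish, 64 mm wide, 28 mm tall, standing on the bench.
Mind the look-alikes: they are no part of the job. Leave any blue, purple or white look-alike of the carrier alone.

How it is judged (in metres and radians):
On the way, in this order (a step that is already met when the one before it is completed fails the run):
1. the carrier lies home against the stop pins, the lever still open (x of carrier in the frame of fixture above 0.032 m and z of carrier in the frame of fixture below 0.023 m and angle between carrier's own z axis and vertical below 0.05 rad and value of joint lever below 0.5 rad), for 0.2 s.
2. the lever has snapped into lock with the carrier home (x of carrier in the frame of fixture above 0.032 m and z of carrier in the frame of fixture below 0.023 m and angle between carrier's own z axis and vertical below 0.05 rad and value of joint lever above 1.35 rad), for 0.2 s.
At the end, for the whole second after the job is handed in: the carrier lies flat and at rest on the channel floor within 3 mm of the stop pins, and the lever is locked (beyond 1.35 rad) (all of step 2 and linear speed of carrier below 0.02 m/s); the robot touches nothing.
It fails at once if the carrier is lifted or tipped (over 8 mm up or 0.15 rad) (z of carrier in the frame of fixture above 0.028 m or angle between carrier's own z axis and vertical above 0.15 rad).
It fails at once if a bystander is moved (over 12 mm on the fixture, 20 mm on the bench) (distance of any of spare_pin, heat_sink from where it was at the start of the episode above 0.012 m or distance of any of cutters, screwdriver, solder_spool, flux_bottle, screw_dish from where it was at the start of the episode above 0.02 m).
It also fails if it takes over 48 s, if anything falls off the work surface, if the arm or the gripper's body presses on something with over 40 N, if the wrist force passes 120 N, or if a joint passes its speed limit or range.

## Working session

There is one attempt and no reset: what is moved stays moved. The work goes in short steps, Python scripts to look and compute and a tool call to move; the robot and the scene stay as the last step left them, time stands still between calls to the robot, and variables do not carry over. Pictures are saved under pics/ and viewed, at most 10 in all, crops included, and the job is handed in when it is done.

Besides the shell and the picture viewer there is one more tool, called in YAML: its name, and indented under it one key for each argument. jog_arm: Moves the arm, as the interface text tells. Its arguments: {"type":"object","properties":{"plan":{"type":"string"},"grip_force":{"type":"number"}},"required":["plan"]}

```bash
mkdir -p pics; cat > h.py <<'E'
import numpy as np, cv2
from rig import env, imaging, job, models
def K(im):
    f=192/np.tan(np.radians(im["fov_y"])/2)
    return np.array([[f,0,im["cx"]],[0,f,im["cy"]],[0,0,1]])
def cloud(im):
    k=K(im); v,u=np.mgrid[0:384,0:512]
    p=cv2.undistortPoints(np.stack([u,v],-1).reshape(-1,1,2).astype(float),k,np.array(im["distortion"])).reshape(384,512,2)
    d=im["depth"][...,None]; P=np.concatenate([p*d,d],-1); T=im["world_from_camera"]
    return P@T[:3,:3].T+T[:3,3]
def proj(im,P):
    T=np.linalg.inv(im["world_from_camera"]); r,_=cv2.Rodrigues(T[:3,:3])
    return cv2.projectPoints(np.array(P,float).reshape(-1,1,3),r,T[:3,3],K(im),np.array(im["distortion"]))[0].reshape(-1,2)
E
python3 - <<'E'
from h import *
print(env.observe()["tool_rot"])
for c in ("top","side"):
    im=imaging.get_image(c); C=cloud(im)
    cv2.imwrite(f"pics/{c}1.png",cv2.resize(im["pixels"][...,::-1],(768,576)))
    np.savez(f"{c}1.npz",C=C,px=im["pixels"])
    for q in ("fixture","carrier","push_lug","home_point","lever_pivot","lever_tip","spare_pin","heat_sink"):
        for r in models.tip_of(c,q)[:2]:
            u,v=np.round(r["at"]).astype(int); 
            print(c,q,round(r["confidence"],2),r["at"],np.round(C[np.clip(v,0,383),np.clip(u,0,511)],3))
E
```

```text
[[ 9.74838098e-01  2.22914060e-01 -7.03653849e-05]
 [ 2.22913923e-01 -9.74837041e-01  1.45852065e-03]
 [ 2.56529975e-04 -1.43750692e-03 -9.99998934e-01]]
top fixture 0.74 [228.8, 164.8] [0.574 0.079 0.032]
top carrier 0.96 [173.9, 246.9] [0.32  0.243 0.007]
top carrier 0.83 [243.6, 164.1] [0.577 0.033 0.037]
top push_lug 0.67 [320.0, 196.3] [ 0.488 -0.205 -0.002]
top push_lug 0.67 [238.6, 261.6] [0.289 0.035 0.169]
top home_point 0.7 [241.4, 152.9] [0.61  0.042 0.038]
top home_point 0.3 [363.3, 244.9] [ 0.338 -0.338  0.004]
top lever_pivot 0.67 [202.4, 151.9] [0.608 0.16  0.055]
top lever_pivot 0.57 [242.4, 153.9] [0.607 0.039 0.039]
top lever_tip 0.61 [197.5, 193.0] [0.486 0.172 0.025]
top lever_tip 0.48 [183.1, 148.4] [0.606 0.207 0.115]
top spare_pin 0.56 [215.1, 196.2] [0.478 0.119 0.026]
top spare_pin 0.44 [204.0, 154.5] [0.601 0.153 0.061]
top heat_sink 0.47 [202.7, 191.2] [0.491 0.154 0.042]
side fixture 0.68 [228.3, 238.4] [0.574 0.098 0.04 ]
side carrier 0.9 [227.4, 223.3] [0.587 0.05  0.036]
side carrier 0.81 [258.1, 174.8] [ 0.538 -0.153  0.015]
side push_lug 0.92 [279.6, 159.6] [ 0.482 -0.239  0.001]
side push_lug 0.63 [247.8, 216.4] [0.533 0.037 0.062]
side home_point 0.75 [214.6, 221.2] [0.621 0.047 0.034]
side home_point 0.16 [269.4, 364.0] [0.426 0.379 0.014]
side lever_pivot 0.84 [205.5, 251.8] [0.607 0.176 0.088]
side lever_pivot 0.67 [327.9, 143.1] [ 0.338 -0.336  0.006]
side lever_tip 0.73 [200.3, 254.8] [0.612 0.202 0.116]
side spare_pin 0.47 [260.8, 256.2] [0.484 0.125 0.02 ]
side spare_pin 0.38 [251.2, 268.9] [0.501 0.174 0.036]
side heat_sink 0.72 [222.6, 127.8] [ 0.692 -0.356  0.004]
side heat_sink 0.44 [251.3, 268.9] [0.501 0.174 0.036]
```

View pics/top1.png

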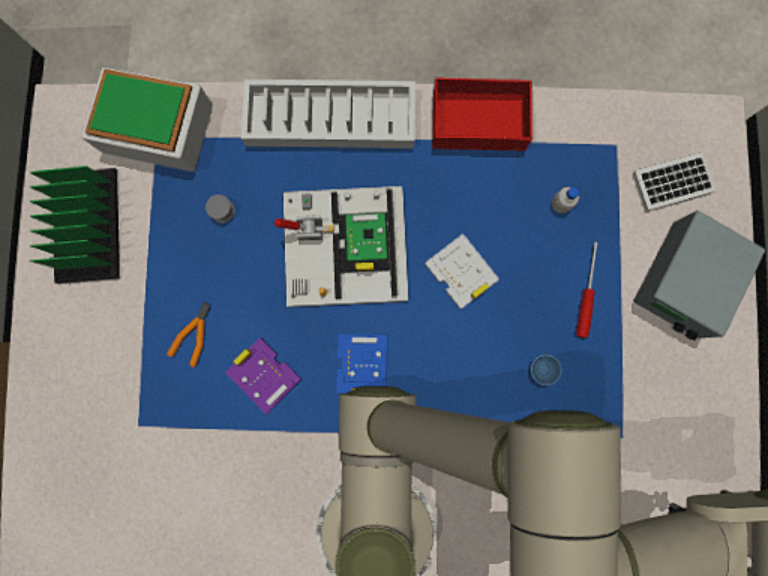

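View pics/side1.png

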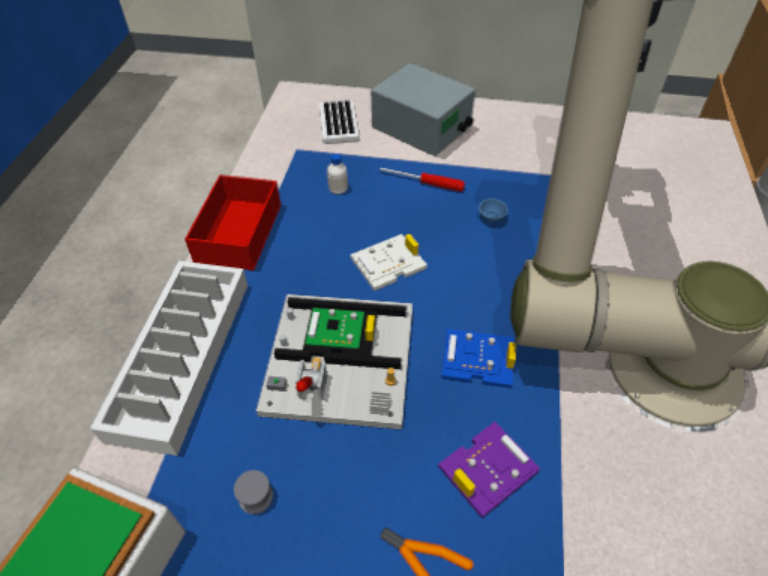

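The top picture shows the fixture with corners near (284,192), (402,186), (408,303) and (287,306). The real green carrier is in its channel, its yellow lug at (365,266), and the red lever leans left at (287,224). The blue, purple and white boards are look-alikes.

```bash
python3 - <<'E'
from h import *
for c in ("top","side"):
    d=np.load(c+"1.npz"); C=d["C"]; px=d["px"].astype(int)
    x,y,z=C[...,0],C[...,1],C[...,2]
    reg=(x>.42)&(x<.75)&(y>-.08)&(y<.25)
    m=reg&(z>.013)&(z<.028)
    m=(cv2.morphologyEx(m.astype(np.uint8),cv2.MORPH_OPEN,np.ones((2,2)))>0)
    n,l,s,_=cv2.connectedComponentsWithStats((reg&(z>.013)).astype(np.uint8)); big=l==1+np.argmax(s[1:,4])
    mm=m&big
    r=cv2.minAreaRect(C[mm][:,:2].astype(np.float32)); print(c,r, np.median(z[mm]))
    R,G,B=px[...,0],px[...,1],px[...,2]
    yl=reg&(R>150)&(G>130)&(B<90); red=reg&(R>120)&(G<60)&(B<60)
    for nme,k in (("yel",yl),("red",red)):
        P=C[k]; print(nme,len(P),np.round(P.min(0),3),np.round(P.max(0),3),np.round(np.median(P,0),3))
    # rails: dark, z~.038
    dk=reg&(R<50)&(G<50)&(B<50)&(z>.033)&(z<.045); P=C[dk]
    for s in (P[P[:,1]>.06],P[P[:,1]<-.0]): 
        if len(s)>10: print("rail",cv2.minAreaRect(s[:,:2].astype(np.float32)))
E
```

```text
top ((0.5812870860099792, 0.0767289251089096), (0.23880816996097565, 0.2481168806552887), 3.955075740814209) 0.020575166940277057
yel 61 [0.481 0.019 0.03 ] [0.617 0.122 0.067] [0.534 0.04  0.06 ]
red 34 [0.602 0.168 0.079] [0.613 0.208 0.117] [0.609 0.197 0.108]
rail ((0.5745649337768555, 0.11802408844232559), (0.21510589122772217, 0.09849631041288376), 10.985584259033203)
rail ((0.5859070420265198, -0.010643413290381432), (0.21374060213565826, 0.023652466014027596), 3.8969194889068604)
side ((0.5828094482421875, 0.08053348958492279), (0.23712894320487976, 0.25211381912231445), 3.917768955230713) 0.02022407737586268
yel 78 [0.484 0.017 0.023] [0.623 0.128 0.065] [0.537 0.046 0.06 ]
red 38 [0.605 0.171 0.084] [0.618 0.209 0.116] [0.612 0.203 0.112]
rail ((0.580390989780426, 0.10770048201084137), (0.2087436020374298, 0.08708455413579941), 19.363561630249023)
rail ((0.5919739603996277, -0.010889150202274323), (0.2138001173734665, 0.024430636316537857), 3.7847604751586914)
```

jog_arm:
  plan: "0 0 4.5 0 0 0 255;0 0 4.5 0 0 0 255;0 0 0 1.95 -2.71 0 255;0 0 0 1.95 -2.71 0 255;0 0 0 1.95 -2.71 0 255;0 0 0 1.95 -2.71 0 255;0 0 0 1.95 -2.71 0 255;0 0 0 1.95 -2.71 0 255;0 0 0 1.95 -2.71 0 255;0 0 0 1.95 -2.71 0 255"

```text
time_s: 1.73
position: [0.2641, -0.3078, 0.2315]
tool_rot: [[0.998, 0.067, 0.0], [0.067, -0.998, -0.0], [0.0, 0.0, -1.0]]
ft_force: [0.2, -1.5, -0.4]
grip_width: -0.0
gripper_force: 0.0
```

jog_arm:
  plan: "0 0 0 1.95 -2.71 0 255;0 0 0 1.95 -2.71 0 255;0 0 0 1.95 -2.71 0 255;0 0 0 1.95 -2.71 0 255;0 0 0 1.95 -2.71 0 255;0 0 0 1.95 -2.71 0 255;0 0 0 1.95 -2.71 0 255;0 0 0 1.95 -2.71 0 255;0 0 0 1.95 -2.71 0 255;0 0 0 1.95 -2.71 0 255"

```text
time_s: 2.57
position: [0.4404, -0.024, 0.2315]
tool_rot: [[0.998, 0.068, 0.001], [0.068, -0.998, -0.0], [0.001, 0.0, -1.0]]
ft_force: [1.6, -1.3, -0.8]
grip_width: -0.0003
gripper_force: 0.0
```

jog_arm:
  plan: "0 0 0 0 0 3 255;0 0 0 0 0 3 255;0 0 0 0 0 3 255;0 0 0 0 0 0 255;0 0 0 0 0 0 255"

```text
time_s: 2.98
position: [0.4396, -0.0256, 0.1413]
tool_rot: [[0.998, 0.068, -0.002], [0.068, -0.998, 0.001], [-0.002, -0.001, -1.0]]
ft_force: [-0.2, 0.3, 0.6]
grip_width: 0.0004
gripper_force: 0.0
```

```bash
python3 - <<'E'
from h import *
F=np.array([.582,.0785]);a=np.radians(3.9);ex=np.array([np.cos(a),np.sin(a)]);ey=np.array([-ex[1],ex[0]])
o=env.observe(); p=np.array(o["position"]); d=p[:2]-F; print(o["time_s"],p,"fix",d@ex,d@ey)
im=imaging.get_image("side"); C=cloud(im); px=im["pixels"]
cv2.imwrite("pics/side2.png",cv2.resize(px[150:310,150:340,::-1],(760,640))[:600])
im=imaging.get_image("top"); C=cloud(im); px=im["pixels"].astype(int)
cv2.imwrite("pics/top2.png",cv2.resize(im["pixels"][110:220,170:290,::-1],(654,600)))
for q in("push_lug","home_point","lever_tip","lever_pivot"):
  for r in models.tip_of("top",q)[:3]:
    u,v=np.round(r["at"]).astype(int); w=C[v,u]; print(q,r["confidence"],r["at"],w,"fix",(w[:2]-F)@ex,(w[:2]-F)@ey)
E
```

```text
2.9833 [ 0.43957271 -0.02563655  0.14128648] fix -0.1491803422364674 -0.09420816145014045
push_lug 0.65 [321.0, 194.9] [ 0.49008671 -0.20716457  0.00470396] fix -0.11113000750459805 -0.278751543662012
push_lug 0.58 [160.8, 232.8] [0.36165278 0.28597274 0.00216899] fix -0.20572563366577942 0.22197927137793974
push_lug 0.55 [240.1, 179.5] [0.47047287 0.02499502 0.44408257] fix -0.11490801807380283 -0.045795532026159734
home_point 0.65 [239.2, 156.5] [0.60163769 0.0485264  0.03483059] fix 0.017553548034845535 -0.03123985200100945
lever_tip 0.75 [185.6, 147.9] [0.60700803 0.19854921 0.11226966] fix 0.03311530384981754 0.11807027788867744
lever_pivot 0.71 [202.7, 154.4] [0.60100707 0.15593408 0.05888883] fix 0.024229755495750162 0.07596199579234154
```

View pics/side2.png

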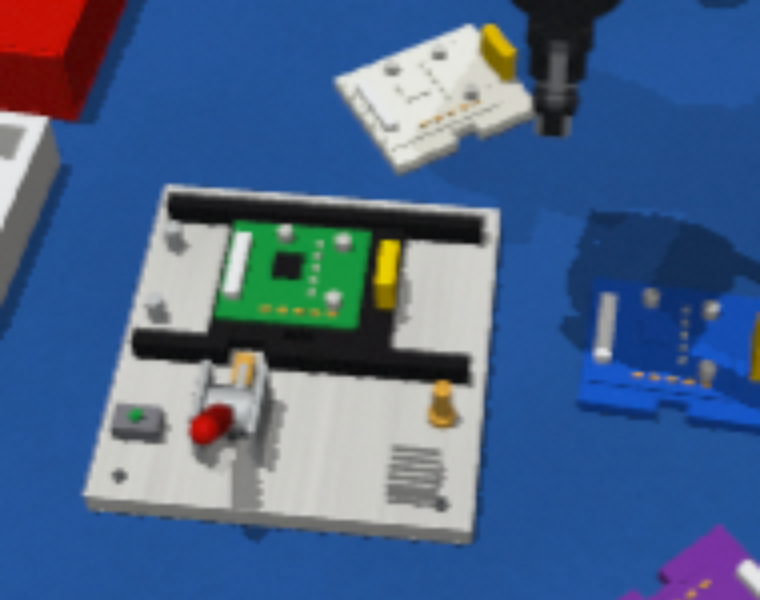

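The side crop shows the fingertips at (550,120), the lug at (387,275), and the lever open with its red end at (205,425). The channel behind the lug is free.

jog_arm:
  plan: "0 0 0 1.5 -1.8 0 255;0 0 0 1.5 -1.8 0 255;0 0 0 1.4 -1.8 0 255;0 0 0 0 0 2.5 255;0 0 0 0 0 2.5 255;0 0 0 0 0 2.5 255;0 0 0 0 0 2.2 255;0 0 0 0 0 0 255;0 0 0 0 0 0 255"

```text
time_s: 4.03
position: [0.4801, 0.0311, 0.0446]
tool_rot: [[0.998, 0.068, -0.001], [0.068, -0.998, 0.0], [-0.001, -0.0, -1.0]]
ft_force: [-0.1, 0.8, -0.2]
grip_width: 0.0002
gripper_force: 0.0
```

jog_arm:
  plan: "0 0 0 0.6 0 0 255;0 0 0 0.6 0 0 255;0 0 0 0.6 0 0 255;0 0 0 0.6 0 0 255;0 0 0 0.5 0 0 255;0 0 0 0.4 0 0 255;0 0 0 0.3 0 0 255;0 0 0 0.3 0 0 255;0 0 0 0.3 0 0 255;0 0 0 0 0 0 255"

```text
time_s: 4.87
position: [0.522, 0.0341, 0.0442]
tool_rot: [[0.998, 0.068, -0.001], [0.068, -0.998, 0.0], [-0.001, -0.0, -1.0]]
ft_force: [-0.3, -0.1, -0.3]
grip_width: -0.0001
gripper_force: 0.1
```

jog_arm:
  plan: "0 0 0 0.25 0 0 255;0 0 0 0.25 0 0 255;0 0 0 0.25 0 0 255;0 0 0 0.25 0 0 255;0 0 0 0.25 0 0 255;0 0 0 0.25 0 0 255"

```text
time_s: 5.37
position: [0.5372, 0.035, 0.0442]
tool_rot: [[0.998, 0.068, -0.0], [0.068, -0.998, 0.0], [-0.0, -0.0, -1.0]]
ft_force: [-2.0, -0.6, -0.5]
grip_width: -0.0
gripper_force: 0.7
```

```bash
python3 - <<'E'
from h import *
im=imaging.get_image("side")
cv2.imwrite("pics/side3.png",cv2.resize(im["pixels"][150:300,160:330,::-1],(680,600)))
E
```

```text
(no output)
```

View pics/side3.png

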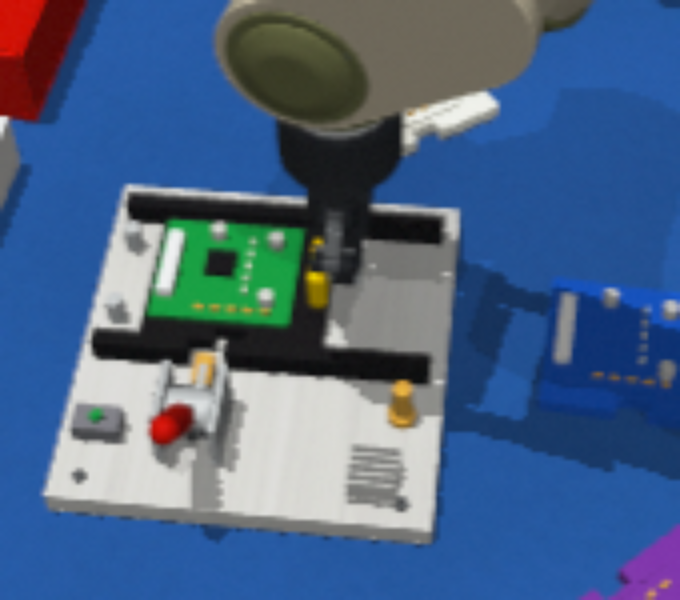

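The side crop shows the closed fingertips against the lug at (318,270), a little towards the right-hand rail of its middle. The lever is still open. I push on and shift a few mm left.

jog_arm:
  plan: "0 0 0 0.2 -0.1 0 255;0 0 0 0.2 -0.1 0 255;0 0 0 0.2 -0.1 0 255;0 0 0 0.2 -0.1 0 255;0 0 0 0 0 0 255"

```text
time_s: 5.83
position: [0.5449, 0.0397, 0.0443]
tool_rot: [[0.998, 0.068, 0.0], [0.068, -0.998, 0.0], [0.0, -0.0, -1.0]]
ft_force: [-0.7, -0.8, -0.0]
grip_width: 0.0002
gripper_force: 0.5
```

jog_arm:
  plan: "0 0 0 0.15 0 0 255;0 0 0 0.15 0 0 255;0 0 0 0 0 0 255"

```text
time_s: 6.08
position: [0.5481, 0.0399, 0.0444]
tool_rot: [[0.998, 0.068, 0.001], [0.068, -0.998, 0.0], [0.001, -0.0, -1.0]]
ft_force: [0.1, -0.9, -0.6]
grip_width: -0.0001
gripper_force: 0.2
```

jog_arm:
  plan: "0 0 0 0.15 0 0 255;0 0 0 0.15 0 0 255;0 0 0 0 0 0 255"

```text
time_s: 6.33
position: [0.5501, 0.04, 0.0443]
tool_rot: [[0.998, 0.068, -0.002], [0.068, -0.998, 0.0], [-0.002, -0.0, -1.0]]
ft_force: [-4.5, -0.7, 3.1]
grip_width: 0.0002
gripper_force: 2.6
```

jog_arm:
  plan: "0 0 0 0.15 0 0 255;0 0 0 0 0 0 255;0 0 0 0 0 0 255"

```text
time_s: 6.58
position: [0.5501, 0.0401, 0.0443]
tool_rot: [[0.998, 0.068, -0.005], [0.068, -0.998, -0.0], [-0.005, -0.0, -1.0]]
ft_force: [-11.5, -2.4, 7.2]
grip_width: 0.0002
gripper_force: 5.8
```

jog_arm:
  plan: "0 0 0 0.15 0 0 255;0 0 0 0 0 0 255;0 0 0 0 0 0 255"

```text
time_s: 6.83
position: [0.5501, 0.0401, 0.0443]
tool_rot: [[0.998, 0.068, -0.008], [0.068, -0.998, -0.0], [-0.008, -0.0, -1.0]]
ft_force: [-17.8, -3.0, 12.0]
grip_width: 0.0003
gripper_force: 9.2
```

jog_arm:
  plan: "0 0 0 -0.5 0 0 255;0 0 0 -1.5 0 0 255;0 0 0 -1 0 0 255;0 0 0 0 0 -3 255;0 0 0 0 0 -3.5 255;0 0 0 0 0 -3.5 255;0 0 0 0 0 -3.5 255;0 0 0 0 0 -3 255;0 0 0 0 0 0 255;0 0 0 0 0 0 255"

```text
time_s: 7.67
position: [0.5246, 0.0381, 0.2109]
tool_rot: [[0.998, 0.068, 0.005], [0.068, -0.998, -0.0], [0.005, 0.001, -1.0]]
ft_force: [0.1, 1.3, -1.0]
grip_width: 0.0005
gripper_force: 0.0
```

```bash
python3 - <<'E'
from h import *
F=np.array([.582,.0785]);a=np.radians(3.9);ex=np.array([np.cos(a),np.sin(a)]);ey=np.array([-ex[1],ex[0]])
p=env.observe()["position"][:2]-F; print("tcp fix",p@ex,p@ey)
im=imaging.get_image("side"); C=cloud(im); px=im["pixels"].astype(int)
R,G,B=px[...,0],px[...,1],px[...,2]; x,y,z=C[...,0],C[...,1],C[...,2]
reg=(x>.42)&(x<.75)&(y>-.08)&(y<.25)
for n,k in(("yel",reg&(R>150)&(G>130)&(B<90)&(y<.08)),("red",reg&(R>120)&(G<60)&(B<60))):
  P=C[k];print(n,len(P),np.median((P[:,:2]-F)@ex),np.median((P[:,:2]-F)@ey),np.median(P[:,2]))
cv2.imwrite("pics/side4.png",cv2.resize(im["pixels"][150:300,160:330,::-1],(680,600)))
E
```

```text
tcp fix -0.060021493213190696 -0.036385268458546255
yel 55 -0.015383397154713584 -0.03441047746336054 0.06141643648589501
red 40 0.03705557699226532 0.12291015669697206 0.11213929408885998
```

View pics/side4.png

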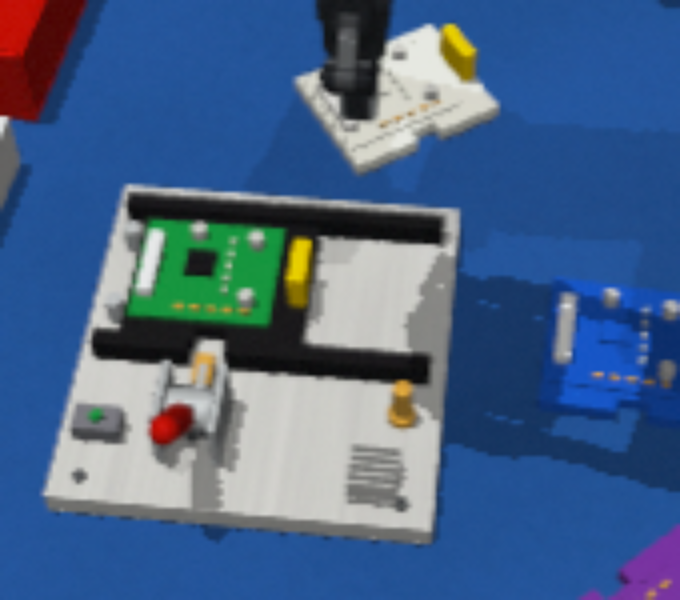

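The side crop shows the carrier against both pins at (133,235) and (115,305), with the plunger at (203,365) facing the notch. The lever is still open at (170,425). Next I move outside the lever.

jog_arm:
  plan: "0 0 0 1.37 -3 0 255;0 0 0 1.37 -3 0 255;0 0 0 1.37 -3 0 255;0 0 0 1.37 -3 0 255;0 0 0 1.37 -3 0 255;0 0 0 1.37 -3 0 255;0 0 0 1.37 -3 0 255;0 0 0 0 0 0 255;0 0 0 0 0 0 255"

```text
time_s: 8.47
position: [0.6048, 0.2555, 0.2067]
tool_rot: [[0.998, 0.07, -0.003], [0.07, -0.998, -0.001], [-0.003, 0.0, -1.0]]
ft_force: [-0.2, -1.4, -0.7]
grip_width: -0.0002
gripper_force: 0.0
```

jog_arm:
  plan: "0 0 0 0 0 3 255;0 0 0 0 0 3 255;0 0 0 0 0 3 255;0 0 0 0 0 3 255;0 0 0 0 0 0.8 255;0 0 0 0 0 0 255;0 0 0 0 0 0 255"

```text
time_s: 9.05
position: [0.6056, 0.2536, 0.0822]
tool_rot: [[0.998, 0.067, 0.001], [0.067, -0.998, 0.0], [0.001, -0.0, -1.0]]
ft_force: [-0.3, 0.2, -0.1]
grip_width: -0.0003
gripper_force: 0.0
```

jog_arm:
  plan: "0 0 0 0 0.6 0 255;0 0 0 0 0.6 0 255;0 0 0 0 0.6 0 255;0 0 0 0 0.6 0 255;0 0 0 0 0.6 0 255"

```text
time_s: 9.47
position: [0.6074, 0.2236, 0.082]
tool_rot: [[0.998, 0.067, 0.001], [0.067, -0.998, 0.001], [0.001, -0.001, -1.0]]
ft_force: [-2.3, 17.7, 9.3]
grip_width: -0.0002
gripper_force: 9.6
```

jog_arm:
  plan: "0 0 0 0 0.6 -0.3 255;0 0 0 0 0.6 -0.3 255;0 0 0 0 0.6 -0.2 255;0 0 0 0 0.6 -0.2 255;0 0 0 0 0.6 -0.1 255"

```text
time_s: 9.88
position: [0.61, 0.1953, 0.0944]
tool_rot: [[0.998, 0.069, 0.004], [0.069, -0.998, 0.003], [0.004, -0.003, -1.0]]
ft_force: [-0.8, 5.2, 3.9]
grip_width: -0.0002
gripper_force: 2.8
```

jog_arm:
  plan: "0 0 0 0 0.6 0 255;0 0 0 0 0.6 0 255;0 0 0 0 0.6 0 255;0 0 0 0 0.4 0 255"

```text
time_s: 10.22
position: [0.6106, 0.1712, 0.0921]
tool_rot: [[0.998, 0.067, -0.001], [0.067, -0.998, -0.0], [-0.001, 0.0, -1.0]]
ft_force: [-0.6, -0.1, 0.9]
grip_width: -0.0001
gripper_force: 0.3
```

jog_arm:
  plan: "0 0 0 0 0.4 0 255;0 0 0 0 0.4 0 255;0 0 0 0 0.4 0 255;0 0 0 0 0 0 255;0 0 0 0 0 0 255;0 0 0 0 0 0 255"

```text
time_s: 10.72
position: [0.6115, 0.1604, 0.0923]
tool_rot: [[0.998, 0.068, -0.0], [0.068, -0.998, 0.0], [-0.0, -0.0, -1.0]]
ft_force: [-0.5, 0.3, 0.6]
grip_width: 0.0
gripper_force: 0.0
```

```bash
python3 - <<'E'
from h import *
im=imaging.get_image("side")
cv2.imwrite("pics/side5.png",cv2.resize(im["pixels"][150:300,160:330,::-1],(680,600)))
E
```

```text
(no output)
```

View pics/side5.png

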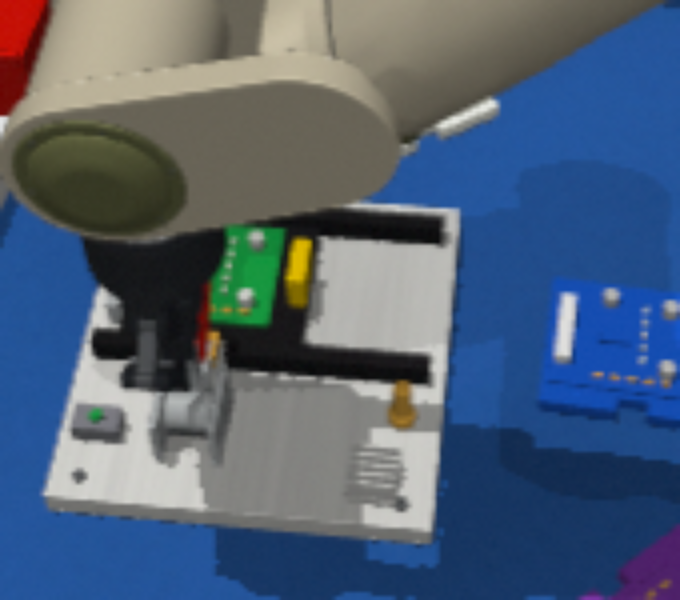

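The side crop shows the lever over towards the board, with the red behind the fingers at (205,320), and zero force on the tool. It seems to have snapped over. I back off outwards and up, then check.

jog_arm:
  plan: "0 0 0 0 -2 0 255;0 0 0 0 -3 0 255;0 0 0 0 -3 -1 255;0 0 0 0 0 -3 255;0 0 0 0 0 -3 255;0 0 0 0 0 -3 255;0 0 0 0 -3 -3 255;0 0 0 0 -3 0 255;0 0 0 0 0 0 255;0 0 0 0 0 0 255"

```text
time_s: 11.6
position: [0.6015, 0.301, 0.2217]
tool_rot: [[0.998, 0.07, 0.0], [0.07, -0.998, 0.0], [0.0, 0.0, -1.0]]
ft_force: [0.7, 0.6, 0.3]
grip_width: 0.0001
gripper_force: 0.0
```

```bash
python3 - <<'E'
from h import *
F=np.array([.582,.0785]);a=np.radians(3.9);ex=np.array([np.cos(a),np.sin(a)]);ey=np.array([-ex[1],ex[0]])
im=imaging.get_image("side"); C=cloud(im); px=im["pixels"].astype(int)
R,G,B=px[...,0],px[...,1],px[...,2]; x,y,z=C[...,0],C[...,1],C[...,2]
reg=(x>.42)&(x<.75)&(y>-.08)&(y<.25)
for n,k in(("yel",reg&(R>150)&(G>130)&(B<90)&(y<.08)),("red",reg&(R>120)&(G<60)&(B<60))):
  P=C[k];print(n,len(P),np.median((P[:,:2]-F)@ex),((P[:,:2]-F)@ey).min(),((P[:,:2]-F)@ey).max(),P[:,2].min(),P[:,2].max())
cv2.imwrite("pics/side6.png",cv2.resize(im["pixels"][150:300,160:330,::-1],(680,600)))
E
```

```text
return _methods._mean(a, axis=axis, dtype=dtype,
  ret = ret.dtype.type(ret / rcount)
Traceback (most recent call last):
ValueError: zero-size array to reduction operation minimum which has no identity
```

The arm hides the fixture from the side camera, so I use the top one.

```bash
python3 - <<'E'
from h import *
im=imaging.get_image("top")
cv2.imwrite("pics/top6.png",cv2.resize(im["pixels"][110:220,150:290,::-1],(764,600)))
E
```

```text
(no output)
```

View pics/top6.png

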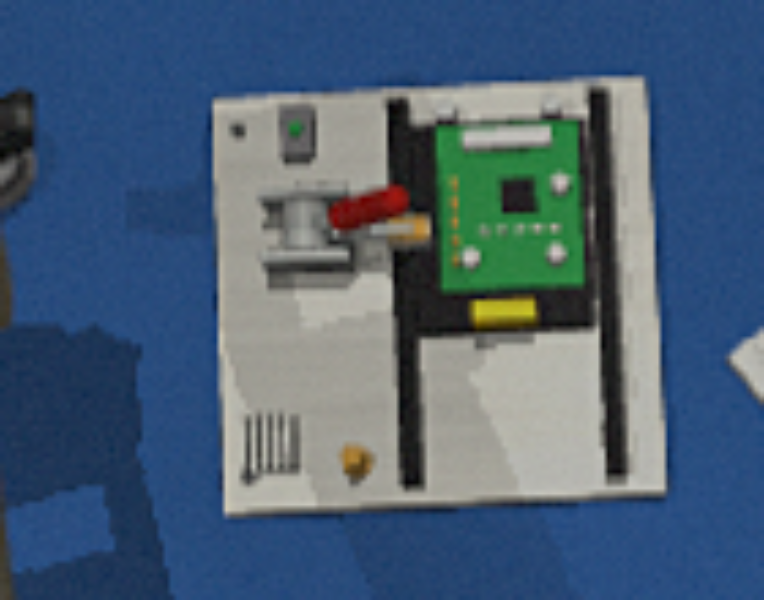

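The top crop shows the lever leaning in over the left rail at (370,207), the plunger at (415,228) in the notch, the carrier touching both pins at (447,110) and (552,105), and the pin and heat sink in place.

```bash
python3 -c "
from rig import job; print(job.close_job())"
```

```text
the job is handed in; nothing more can be done
None
```

The carrier is home against both stop pins, the lever has snapped into lock by itself, and I handed the job in with the arm clear; the hand-in call returned no verdict.

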